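# Shut the movement box and hold it up level

### The arm

A 6-joint arm with a two-finger parallel gripper is mounted at the origin on a cart in front of the work surface, level with it; the furniture and walls round the work are solid. World frame = base frame: x ahead of the robot, y to its left, z up, the work surface at z = 0. Lengths are in mm, angles in rad, forces in N, time in s.
With the tool pointing down it reaches from about 300 to 775 mm from the base axis. Payload 14.6 kg.
Tool frame: the origin (TCP) lies where the fingers leave the gripper's body, on its centre line; the fingertips stand 97 mm ahead of it and the grasp point (between the pads) lies ahead of it (grip_depth is the z of the grasp point in the tool frame, in mm); z points along the fingers, y is the line along which they close (so a half turn about z gives the same grasp; the last joint's range is limited). The gripper opens to 94 mm and grips with 3 to 60 N. Pads are 16 mm wide; open, the fingers measure 119 mm over their backs; the gripper's body (75 mm by 177 mm) begins 78 mm behind the grasp point.
Start: joints at [-1.204, 0.3, 1.521, -0, 1.321, -0.067], TCP at [231.169, -499.05, 302.646] pointing down, gripper open.
Joint ranges: [-3.03, 3.03], [-0.79, 2.21], [0.23, 2.52], [-1.04, 4.18], [0, 3.07], [-2.55, 2.55]. Speed limits (rad/s): [2.22, 2.22, 2.57, 3.14, 3.14, 3.14].

### API

Orientations are given as [roll, pitch, yaw] about the fixed x, y, z axes, in that order (R = Rz(yaw) Ry(pitch) Rx(roll)).
In Python, from cell import read_state, camera, sign_off, regions_of, spot_point, grip_depth gives the robot as it stands. The module is installed in compiled form; this text tells all that it offers.
- The arm moves only by the tool send_rows, never from a script. Its argument "series" is a list of rows, each a list of 3 entries, a list of its own where there are three numbers: the shift along the world's x, y, z in mm, then the turn about the world's z in degrees, then the closure, from -1 (fully open) to 1 (shut), so that 0 is half open. A call has 1 to 12 rows; each row shifts and turns the commanded pose from where the row before left it; what a row does not reach is not made up. A row lasts 1/10 s, in which the tool goes at most 50 mm and 8.59 degrees, less where a joint would pass 70% of its speed; a pose out of reach is approached as far as the arm can. A call is refused whole if a number of a shift passes 50 or a number of a turn 8.59, either way. A call with a gripper value outside its range is refused whole. The fingers move at their own pace and stop on an object; "squeeze" is the grip in N (left out, the last holds). Time passes only in rows, so rows that do not move let the fingers close. It gives the time, the measured TCP pose, the force, the opening and the grip force at its end, in the units of the state.
- read_state(): the state, without advancing time (a new reading comes with each control period).
- camera(name): name is "scene" or "top"; returns a dict with "color" (384x512x3 uint8, blue, green, red), "fx", "fy", "cx", "cy" (pixels), "dist" ([k1, k2, p1, p2, k3] as OpenCV has them; the pictures are not rectified), "camera_from_world" (4x4, takes a point from world to camera coordinates). Camera axes: x right, y down, z forward; pixel columns grow to the right and rows downward; lengths in mm; the calibration is good to about 2 mm. A picture is of the moment at which its call begins. There is no depth.
- sign_off(): hands the job in; it is judged then, once.
Trained networks look in a picture, given as the dict that the camera call returned (one of the last four; its "shot" number tells which), for a name from the list of things; names that differ only in an ending like _2 or _b are one class to them, and where a whole thing is asked for, a point or a joint stands for the part that bears it (a point fixed in the world has none). Each returns a list of dicts, best first, with "confidence" (0 to 1); they miss things now and then, are a little off and sometimes report something else, mostly with a low value. They report only what shows in the picture. A call takes as long as a camera call. They do not tell look-alikes from the thing itself.
- regions_of(thing, picture): "mask" (384x512 bool, what is visible of it).
- spot_point(thing, picture): "point" ([x, y, z] in mm, in the coordinates of the camera as it stood for that picture, good to about 4 mm: a listed point, or the origin of a listed thing).
The state is a dict: "clock": time; "joints": joint angles; "qd": joint speeds; "effort": joint torques, N m; "eef_pos": TCP position; "eef_rot": TCP orientation; "wrist_force": force on the tool from outside, world axes, zero at the start; "moment": the same for the moment, N m; "finger_gap": finger opening in mm; "finger_force": force on a finger pad.
Only numpy, scipy, OpenCV 4.12 (cv2) and the standard library are available. Lean on these libraries where they do the work, as an engineer would, in place of code of your own. Each camera call takes 0.05 s, during which the arm holds its last target. There are 200 camera calls.

### The job

Slide the clear cover of the grey parts box fully shut over the watch movement while the box sits in its stand. Then grasp the box, lift it straight up about 10 cm clear of the stand, keeping it level all the way, and hold it there still and level for a couple of seconds. Finish while still holding it up, with the cover shut and the movement inside, and leave the loupe, the tin and the screwdriver beside it where they are.

Things in the scene. Friction and masses are not known exactly. Their poses are not given: they have to be found in the camera images.
- box_centre (a point): Centre (half-way up) of the loose grey box, 130 mm long (x), 52 wide (y), 34 high (z), 0.3 to 0.5 kg, centre of mass within 5 mm in x and y. Plain parallel long sides. Set unfastened in the stand, its underside 20 mm above the worktop (this point 37 mm). +x half: open compartment, x 3 to 61 mm, with the movement; -x half: decked, under the open cover.
- cover (a joint): The clear sliding cover, in m: 0 is fully shut over the compartment (against its stop), 0.058 is fully open. It slides along the box's long axis; shutting moves it towards the box's +x. It slides with about 1 N of friction and stays where it is left. It starts 30 to 58 mm open.
- cover_tab (a point): Centre of the cover's red upright grip tab, 30 mm long (box x), 10 thick (y), standing 20 mm proud; its top, 10 mm above this point, is 52 mm above the box's underside. Cover shut: 32 mm to the +x side of the box's centre. The box's rims beside it are 34 mm above its underside; fingertips on the tab must stay above them. Axes as the box's.
- movement: Round brass watch movement, 29 mm across, 6 mm thick, 15 g, lying loose on the compartment floor; origin at the centre of its underside.
- stand_top (a point): Middle of the fixed aluminium stand's top, under the middle of the box at the start, 20 mm above the worktop; axes along the box's. The stand is 146 x 66 mm, with black cheeks at the corners and ends reaching 8 mm above the box's underside; the middle 90 mm of the box's long sides are free for fingers, down to the worktop.
- lens_loupe: Black eye loupe, 38 mm across, 33 mm high, loose bystander; origin at the centre of its underside.
- round_tin: Round aluminium parts tin, 47 mm across, 14 mm high, loose bystander; origin at the centre of its underside.
- jeweller_screwdriver: Small screwdriver with a blue ring, 100 mm long (its y axis), 13 mm thick, loose bystander lying beyond the box; origin at its middle, underneath.
Not all that is in view belongs to the job. There is more than one size of the movement; the job needs the smaller. What is shaped like the part that bears box_centre but orange is not meant.

How it is judged:
By the outcome, as a careful person would: the job done as asked, in the order asked, and still so for the second after the job is handed in, while the arm keeps its last pose, push and grip.
It also fails if it takes over 48 s, if anything falls off the work surface, if the arm or the gripper's body presses on something with over 40 N, if the wrist force passes 120 N, or if a joint passes its speed limit or range.

## Working session

There is one attempt and no reset: what is moved stays moved. The work goes in short steps, Python scripts to look and compute and a tool call to move; the robot and the scene stay as the last step left them, time stands still between calls to the robot, and variables do not carry over. Pictures are saved under pics/ and viewed, at most 10 in all, crops included, and the job is handed in when it is done.

Besides the shell and the picture viewer there is one more tool, called after "Call:" as a command line: name --argument value ..., lists and objects as JSON in quotes. send_rows: Moves the arm, as the interface text tells. Its arguments: {"type":"object","properties":{"series":{"type":"array"},"squeeze":{"type":"number"}},"required":["series"]}

```bash
mkdir -p pics; cat > h.py <<'E'
import numpy as np, cv2
from cell import *
def w(pic,p):
    return (np.linalg.inv(pic["camera_from_world"])@np.r_[p,1])[:3]
def K(p): return np.array([[p["fx"],0,p["cx"]],[0,p["fy"],p["cy"]],[0,0,1.]])
def proj(p,X):
    T=np.array(p["camera_from_world"]);return cv2.projectPoints(np.float64(X).reshape(-1,1,3),cv2.Rodrigues(T[:3,:3])[0],T[:3,3],K(p),np.float64(p["dist"]))[0][:,0]
def ray(p,uv,z):
    n=cv2.undistortPoints(np.float64(uv).reshape(-1,1,2),K(p),np.float64(p["dist"]))[:,0]
    Ti=np.linalg.inv(p["camera_from_world"]);d=np.c_[n,np.ones(len(n))]@Ti[:3,:3].T;c=Ti[:3,3]
    return c+d*((z-c[2])/d[:,2])[:,None]
E
python3 - <<'E'
from h import *
print(grip_depth if not callable(grip_depth) else grip_depth()); s=read_state(); print(s)
for n in("top","scene"):
    p=camera(n); cv2.imwrite(f"pics/{n}0.png",p["color"]); print(n,np.linalg.inv(p["camera_from_world"])[:3,3].round())
    for t in("box_centre","cover_tab","movement","stand_top","lens_loupe","round_tin","jeweller_screwdriver"):
        for d in spot_point(t,p)[:4]:
            X=w(p,d["point"]);print(t,round(d["confidence"],2),X.round(1),proj(p,X).round()[0])
E
```

```text
78.39999999999999
{'clock': 0.0, 'joints': array([-1.20361461e+00,  3.00464584e-01,  1.52159124e+00,  1.58239996e-05,
        1.32068918e+00, -6.65643054e-02]), 'qd': array([ 0.00112229,  0.00026654,  0.00188615,  0.00048361,  0.0002625 ,
       -0.00079827]), 'effort': array([ 8.67233175e-04, -5.31812954e+01, -3.52737844e+01,  7.08105136e-02,
        2.44845764e-02, -9.45825741e-05]), 'eef_pos': array([ 231.11279042, -498.91800167,  302.08554043]), 'eef_rot': array([-3.14044387e+00, -9.19421398e-05,  4.33742042e-01]), 'wrist_force': array([ 0.11953396, -0.18392109, -0.32683795]), 'moment': array([-0.00737872, -0.00740124,  0.01912388]), 'finger_force': 0.0, 'finger_gap': 93.9008312842573}
top [415.  23. 902.]
box_centre 0.71 [ 428.4 -190.2   17.5] [370. 252.]
box_centre 0.58 [514.7  78.8  37.6] [235. 207.]
cover_tab 0.97 [ 428.8 -216.9   45.5] [387. 252.]
cover_tab 0.83 [511.5  79.3  61.1] [233. 207.]
movement 0.71 [560.5  76.2  20.1] [237. 186.]
movement 0.7 [573.4 -30.5  -1.3] [288. 181.]
stand_top 0.73 [631.6  68.9   2.7] [241. 154.]
lens_loupe 0.67 [442.  -50.    1.9] [298. 245.]
round_tin 0.75 [ 5.412e+02  2.242e+02 -2.000e-01] [167. 196.]
jeweller_screwdriver 0.43 [630.8  68.2   1.6] [241. 154.]
scene [-216. -329.  497.]
box_centre 0.87 [ 433.3 -185.3   15.3] [352. 282.]
box_centre 0.64 [519.1  81.2  34.9] [238. 221.]
cover_tab 0.97 [ 430.6 -216.3   39. ] [370. 276.]
cover_tab 0.69 [513.6  85.9  62.8] [234. 210.]
movement 0.66 [ 5.704e+02 -3.010e+01 -2.000e-01] [297. 235.]
stand_top 0.93 [525.3  81.2  19.4] [240. 226.]
lens_loupe 0.91 [442.4 -54.7  -1.7] [284. 270.]
jeweller_screwdriver 0.46 [633.3  72.5   2.9] [265. 212.]
```

View pics/top0.png

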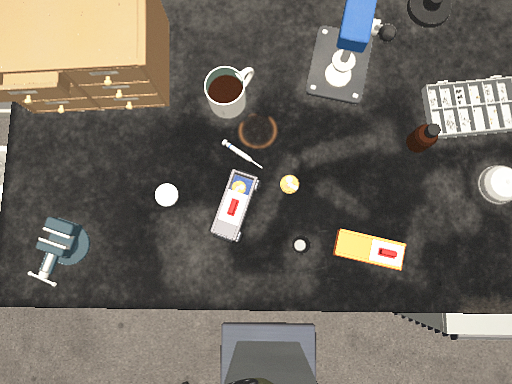

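View pics/scene0.png

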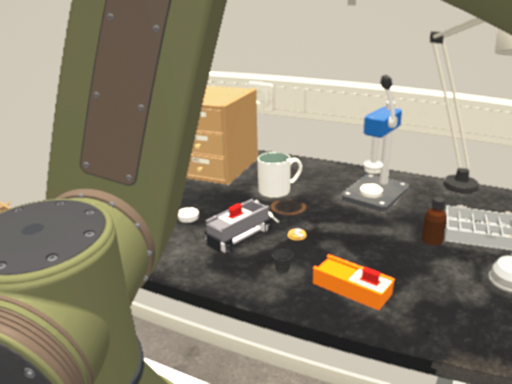

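The two lidded boxes in the top picture are the grey one at (235,207) and the orange one at (370,252). The grey one is meant, since it sits in the stand and orange is excluded. The movements are at (237,186), inside the grey box, and at (289,184), loose outside and larger. I'll confirm this in an enlarged crop and measure the axis.

```bash
python3 - <<'E'
from h import *
p=camera("top"); im=p["color"]
c=cv2.resize(im[140:260,150:310],None,fx=5,fy=5,interpolation=cv2.INTER_CUBIC); cv2.imwrite("pics/crop1.png",c)
b,g,r=[im[...,i].astype(int) for i in range(3)]
def fit(m,z,n):
    m=m.astype(np.uint8); 
    pts=np.argwhere(m)[:,::-1]; X=ray(p,pts,z)[:,:2]
    (cx,cy),(a,bb),ang=cv2.minAreaRect(X.astype(np.float32)); 
    ev=np.linalg.eigh(np.cov(X.T))[1][:,1]
    print(n,len(X),"mean",X.mean(0).round(1),"rect",round(cx,1),round(cy,1),round(a,1),round(bb,1),"pca",np.degrees(np.arctan2(ev[1],ev[0])).round(1), "rect ang",round(ang,1))
red=(r>150)&(g<80)&(b<80); red[:, 300:]=0;fit(red,72,"tab@72")
for t,z in(("box_centre",54),("stand_top",54),("movement",20),("cover_tab",54)):
    for d in regions_of(t,p)[:3]: fit(d["mask"],z,t+f" {d['confidence']:.2f}")
s=camera("scene"); im=s["color"]; p=s
b,g,r=[im[...,i].astype(int) for i in range(3)]
red=(r>150)&(g<80)&(b<80); red[:, 300:]=0;fit(red,62,"scene tab@62")
E
```

```text
tab@72 34 mean [508.7  79.3] rect 511.1 80.5 10.9 29.6 pca 156.6 rect ang 72.5
box_centre 0.94 1858 mean [ 434.4 -179.2] rect 434.5 -179.3 130.9 52.1 pca 76.7 rect ang 76.9
box_centre 0.91 1675 mean [515.5  80. ] rect 518.8 79.1 54.7 129.9 pca 161.1 rect ang 71.3
stand_top 0.62 137 mean [469.7  82.2] rect 495.8 57.6 47.2 137.2 pca 147.6 rect ang 50.2
movement 0.73 65 mean [483.1  82.7] rect 503.1 59.1 39.2 141.6 pca 148.4 rect ang 53.1
movement 0.64 242 mean [565.1 -29.7] rect 564.5 -29.6 33.1 34.7 pca 59.1 rect ang 0.3
cover_tab 0.93 664 mean [513.9  82. ] rect 513.7 82.0 41.2 62.0 pca 160.8 rect ang 71.5
cover_tab 0.77 676 mean [ 427.7 -211.7] rect 428.0 -211.8 61.0 40.9 pca 79.8 rect ang 78.4
cover_tab 0.56 270 mean [442.4 -49.6] rect 442.1 -50.1 32.5 34.3 pca -139.9 rect ang 89.7
scene tab@62 129 mean [515.8  85.2] rect 516.4 85.8 57.5 24.8 pca -157.6 rect ang 27.6
```

View pics/crop1.png

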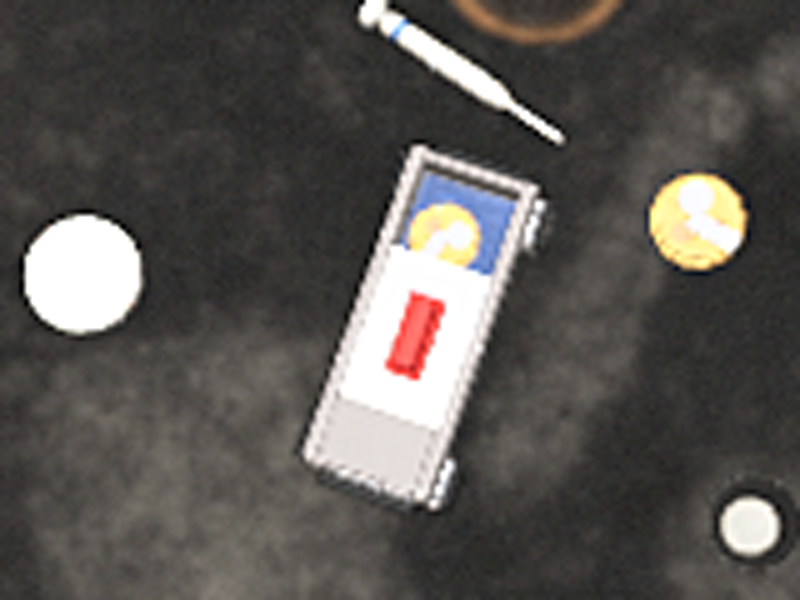

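The crop shows the grey box with its red tab at crop (415,335), the smaller brass movement inside at (445,235), and the larger one outside at (697,222). The grey box and the inner movement fit the description. One more refinement of the tab position and axis, and the first move.

```bash
python3 - <<'E'
from h import *
p=camera("top"); im=p["color"].astype(float)
b,g,r=im[...,0],im[...,1],im[...,2]
wt=np.clip((r-(g+b)/2)/200,0,1); wt[wt<.15]=0; m=np.zeros_like(wt);m[192:220,225:242]=1; wt*=m
ys,xs=np.nonzero(wt);W=wt[ys,xs]; X=ray(p,np.c_[xs,ys],70)[:,:2]; c=(W[:,None]*X).sum(0)/W.sum()
C=np.cov(X.T,aweights=W);ev=np.linalg.eigh(C);print("tab",len(W),c.round(1),np.degrees(np.arctan(ev[1][1,1]/ev[1][0,1])).round(1),(ev[0]*12)**.5)
q=np.array([[418,147],[540,187],[305,455]])/5+[150,140]-.4
Q=ray(p,q,54)[:,:2];print(Q.round(1)); d=Q[0]-Q[2];print("len",np.hypot(*d),np.degrees(np.arctan2(d[1],d[0])),"w",np.hypot(*(Q[1]-Q[0])),"centre",(Q[1]+Q[2])/2)
print(np.linalg.inv(p["camera_from_world"])[:3,3])
E
```

```text
tab 135 [511.3  80.2] -19.6 [14.35953274 33.38964542]
[[588.2  81.5]
 [572.3  33.1]
 [466.2 123.4]]
len 128.9146262270995 -18.961315206721892 w 50.94208725411788 centre [519.26993596  78.26688833]
[414.51563045  23.11935866 902.0854497 ]
```

Call:
send_rows --series '[[[20,40,0],-3,-1],[[20,40,0],-3,-1],[[20,40,0],-3,-1],[[20,40,0],-3,-1],[[20,40,0],-3,-1],[[20,40,0],-3,-1],[[20,40,0],-3,-1],[[20,40,0],-3,-1],[[20,40,0],-3,-1],[[20,40,0],-3,-1],[[20,40,0],-3,-1],[[20,40,0],-3,-1]]'

```text
clock: 2.35
eef_pos: [471.7, -17.2, 302.9]
eef_rot: [-3.142, -0.001, -0.197]
wrist_force: [1.0, -1.1, -0.4]
finger_gap: 94.2
finger_force: 0.0
```

Call:
send_rows --series '[[[10,25,-10],-2,-0.6],[[10,25,-20],-2,-0.6],[[10,25,-20],-2,-0.6],[[9,22,-20],-1.6,-0.6],[[0,0,-20],0,-0.6],[[0,0,-13],0,-0.6],[[0,0,0],0,-0.6],[[0,0,0],0,-0.6]]' --squeeze 3

```text
clock: 3.15
eef_pos: [510.4, 77.6, 200.3]
eef_rot: [-3.141, -0.001, -0.328]
wrist_force: [0.4, 0.8, 0.4]
finger_gap: 75.4
finger_force: 0.0
```

```bash
python3 - <<'E'
from h import *
s=read_state();print(s["eef_pos"],np.degrees(s["eef_rot"]),s["finger_gap"],s["wrist_force"],s["joints"])
p=camera("scene");c=p["color"][150:270,160:320];cv2.imwrite("pics/s1.png",cv2.resize(c,None,fx=5,fy=5,interpolation=cv2.INTER_CUBIC))
E
```

```text
[510.36981578  77.58732961 200.32664786] [-1.79988005e+02 -3.28406476e-02 -1.87738542e+01] 75.43627498160542 [0.39453918 0.75432466 0.44981492] [ 7.99207783e-02  3.36359080e-01  1.72756838e+00 -3.97520325e-05
  1.07705599e+00  1.97840144e+00]
```

View pics/s1.png

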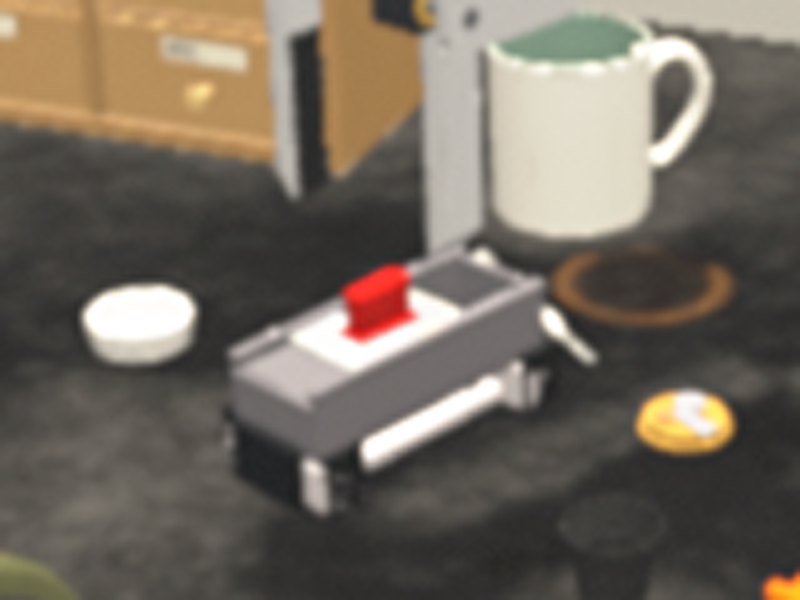

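The scene crop shows both fingers straddling the red tab (crop (378,300)) from well above. I'll cross-check the tab's y from the two views.

```bash
python3 - <<'E'
from h import *
from scipy.optimize import least_squares
p=camera("scene");t=camera("top")
im=p["color"].astype(float);red=((im[...,2]-(im[...,0]+im[...,1])/2)>70);red[:,280:]=0
obs=np.argwhere(red)[:,::-1]; oc=np.array(cv2.minAreaRect(obs.astype(np.float32))[0]);print(len(obs),obs.mean(0),oc,obs.min(0),obs.max(0))
a=np.radians(-18.9)
def pred(x,y):
    R=np.array([[np.cos(a),-np.sin(a)],[np.sin(a),np.cos(a)]])
    P=[np.r_[R@[i*15,j*5]+[x,y],z] for i in(-1,1) for j in(-1,1) for z in(52,72)]
    h=cv2.convexHull(proj(p,P).astype(np.float32)); m=np.zeros((384*4,512*4),np.uint8);cv2.fillConvexPoly(m,np.int32(h*4+2),1)
    q=np.argwhere(m)[:,::-1]/4-.5; return q
q=pred(511.3,80.2);print(len(q)/16,q.mean(0),q.min(0),q.max(0))
f=least_squares(lambda v:pred(*v).mean(0)-obs.mean(0),[511,80],diff_step=.01);print("scene fit",f.x,f.cost)
E
```

```text
828 [184.35144928 145.07125604] [185.40066528 147.40893555] [127  84] [255 218]
162.375 [236.02193995 210.81302925] [228.75 203.25] [243.25 218.5 ]
scene fit [808.67273255 406.68447812] 0.00030708729974545225
```

```bash
python3 - <<'E'
from h import *
p=camera("scene")
im=p["color"].astype(float);red=((im[...,2]-(im[...,0]+im[...,1])/2)>70);red[:195]=0;red[225:]=0;red[:,:222]=0;red[:,250:]=0
obs=np.argwhere(red)[:,::-1];print(len(obs),obs.mean(0),obs.min(0),obs.max(0))
from scipy.optimize import fsolve
d=obs.mean(0)-[236.02,210.81]
J=np.array([(proj(p,[511+i,80+j,62])-proj(p,[511,80,62]))[0] for i,j in((1,0),(0,1))]).T
print(d,np.linalg.solve(J,d))
E
```

```text
165 [235.12727273 210.15151515] [228 203] [242 218]
[-0.89272727 -0.65848485] [1.82213837 3.02870413]
```

Call:
send_rows --series '[[[1.6,3.3,-10],-0.1,-0.4],[[0,0,-15],0,-0.2],[[0,0,-12],0,0],[[0,0,-7],0,0.3],[[0,0,0],0,0.5],[[0,0,0],0,0.6],[[0,0,0],0,0.6],[[0,0,0],0,0.66],[[0,0,0],0,0.66],[[0,0,0],0,0.66]]' --squeeze 3

```text
clock: 4.35
eef_pos: [511.8, 81.2, 155.9]
eef_rot: [-3.141, -0.0, -0.329]
wrist_force: [-0.3, -0.5, 1.0]
finger_gap: 15.8
finger_force: 0.0
```

Call:
send_rows --series '[[[0,0,0],0,0.7],[[0,0,0],0,0.7],[[0,0,0],0,0.74],[[0,0,0],0,0.74]]'

```text
clock: 4.75
eef_pos: [511.8, 81.2, 155.6]
eef_rot: [3.142, 0.0, -0.329]
wrist_force: [-0.1, 0.3, -0.2]
finger_gap: 12.5
finger_force: 0.0
```

```bash
python3 - <<'E'
from h import *
F=[]
for i in range(6):
    camera("scene"); s=read_state();F.append(np.r_[s["wrist_force"],s["moment"],s["finger_force"],s["finger_gap"]])
print(np.mean(F,0).round(2),np.std(F,0).round(2))
p=camera("scene");c=p["color"][165:255,190:290];cv2.imwrite("pics/s2.png",cv2.resize(c,None,fx=6,fy=6,interpolation=cv2.INTER_CUBIC))
E
```

```text
[ 2.600e-01  6.100e-01  4.000e-02  6.000e-02  1.000e-02 -0.000e+00
  0.000e+00  1.214e+01] [0.21 0.37 0.47 0.02 0.03 0.04 0.   0.17]
```

View pics/s2.png

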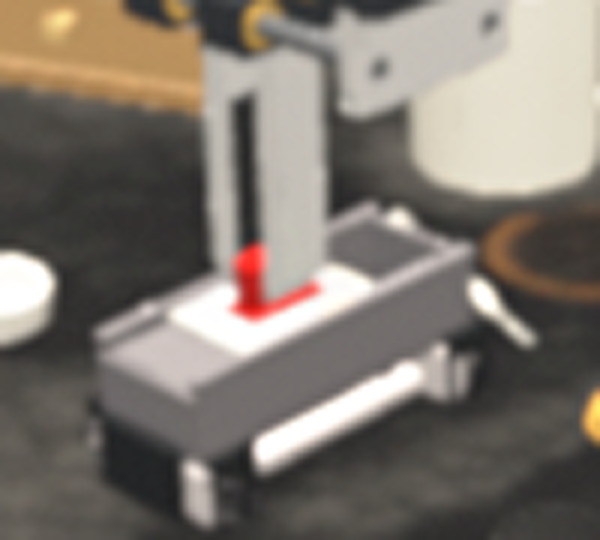

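The crop shows the fingers straddling the tab, about centred, with the tips above the rims. I'll close gently.

Call:
send_rows --series '[[[0.2,0.5,0],0,0.8],[[0,0,0],0,0.85],[[0,0,0],0,0.85],[[0,0,0],0,0.85]]' --squeeze 3

```text
clock: 5.5
eef_pos: [512.0, 81.8, 155.7]
eef_rot: [-3.141, -0.0, -0.329]
wrist_force: [0.5, 2.2, 0.3]
finger_gap: 10.0
finger_force: 3.0
```

```bash
cat > f.py <<'E'
from h import *
F=[]
for i in range(6):
    camera("scene"); s=read_state();F.append(np.r_[s["wrist_force"],s["moment"],s["finger_force"],s["finger_gap"],s["eef_pos"]])
print(np.mean(F,0).round(2),s["clock"])
E
python3 f.py
```

```text
[ 7.2000e-01  1.2200e+00 -3.2000e-01  3.3000e-01 -9.0000e-02  4.0000e-02
  3.0000e+00  9.9600e+00  5.1199e+02  8.1800e+01  1.5567e+02] 5.8
```

Call:
send_rows --series '[[[0.3,0.8,0],0,0.85],[[0,0,0],0,0.85]]'

```text
clock: 6.0
eef_pos: [512.2, 82.4, 155.6]
eef_rot: [3.141, 0.0, -0.329]
wrist_force: [-0.1, -3.0, 1.8]
finger_gap: 9.8
finger_force: 3.0
```

```bash
python3 f.py
```

```text
[-6.5000e-01 -2.9400e+00  1.5700e+00 -4.9000e-01  2.4000e-01  0.0000e+00
  3.0000e+00  1.0000e+01  5.1222e+02  8.2400e+01  1.5564e+02] 6.3
```

Call:
send_rows --series '[[[-0.2,-0.5,0],0,0.85],[[1.9,-0.65,0],0,0.85],[[2.8,-1.0,0],0,0.85],[[3.8,-1.3,0],0,0.85],[[3.8,-1.3,0],0,0.85],[[3.8,-1.3,0],0,0.85],[[3.8,-1.3,0],0,0.85],[[3.8,-1.3,0],0,0.85],[[3.8,-1.3,0],0,0.85],[[1.9,-0.65,0],0,0.85],[[0,0,0],0,0.85]]'

```text
clock: 7.4
eef_pos: [541.8, 71.8, 155.7]
eef_rot: [-3.141, -0.0, -0.329]
wrist_force: [1.8, 1.0, 0.3]
finger_gap: 10.0
finger_force: 3.0
```

```bash
python3 f.py; python3 - <<'E'
from h import *
p=camera("scene");c=p["color"][165:255,190:290];cv2.imwrite("pics/s3.png",cv2.resize(c,None,fx=6,fy=6,interpolation=cv2.INTER_CUBIC))
E
```

```text
[ 1.5300e+00  1.3800e+00  5.3000e-01  4.1000e-01 -2.6000e-01 -1.0000e-02
  3.0000e+00  1.0120e+01  5.4150e+02  7.1920e+01  1.5567e+02] 7.7
```

View pics/s3.png

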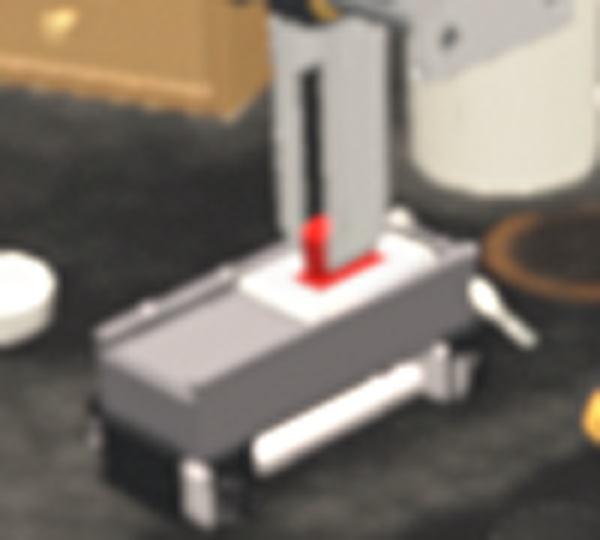

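The cover has followed the fingers about 31 mm. I'll continue with small overshoot; the 3 N grip limits the force by slipping.

Call:
send_rows --series '[[[2.0,-0.4,0],0,0.85],[[1.9,-0.65,0],0,0.85],[[1.9,-0.65,0],0,0.85],[[0,0,0],0,0.85]]'

```text
clock: 8.15
eef_pos: [547.5, 70.0, 155.6]
eef_rot: [3.141, -0.0, -0.329]
wrist_force: [-0.0, -1.1, 1.7]
finger_gap: 9.9
finger_force: 3.0
```

Call:
send_rows --series '[[[1.9,-0.65,0],0,0.85],[[0,0,0],0,0.85]]'

```text
clock: 8.35
eef_pos: [549.2, 69.5, 155.6]
eef_rot: [3.141, 0.0, -0.329]
wrist_force: [-1.4, -1.1, 1.8]
finger_gap: 10.0
finger_force: 3.0
```

Call:
send_rows --series '[[[1.9,-0.65,0],0,0.85],[[0,0,0],0,0.85]]'

```text
clock: 8.55
eef_pos: [551.0, 69.0, 155.5]
eef_rot: [3.141, 0.001, -0.329]
wrist_force: [-3.1, 0.1, 1.4]
finger_gap: 10.3
finger_force: 3.0
```

Call:
send_rows --series '[[[1.9,-0.65,0],0,0.85],[[0,0,0],0,0.85]]'

```text
clock: 8.75
eef_pos: [552.9, 68.3, 155.4]
eef_rot: [3.141, 0.001, -0.329]
wrist_force: [-2.6, 0.9, 1.3]
finger_gap: 10.1
finger_force: 3.0
```

Call:
send_rows --series '[[[0,0,0],0,0.6],[[0,0,0],0,0.4],[[0,0,10],0,0],[[0,0,20],0,-0.5],[[0,0,30],0,-1],[[-10,0,30],0,-1],[[-10,3,10],0,-1],[[-12,5,0],0,-1],[[0,0,0],0,-1]]'

```text
clock: 9.65
eef_pos: [520.4, 76.6, 256.9]
eef_rot: [-3.141, -0.001, -0.328]
wrist_force: [-0.4, -0.0, -0.2]
finger_gap: 78.8
finger_force: 0.0
```

```bash
python3 - <<'E'
from h import *
s=read_state();print(s["eef_pos"],s["eef_rot"],s["finger_gap"])
p=camera("scene");c=p["color"][165:255,190:290];cv2.imwrite("pics/s4.png",cv2.resize(c,None,fx=6,fy=6,interpolation=cv2.INTER_CUBIC))
im=p["color"].astype(float);red=((im[...,2]-(im[...,0]+im[...,1])/2)>70);red[:190]=0;red[225:]=0;red[:,:228]=0;red[:,262:]=0
obs=np.argwhere(red)[:,::-1];print(len(obs),obs.mean(0),obs.min(0),obs.max(0))
d=obs.mean(0)-[235.13,210.15]
x=512.3
J=np.array([(proj(p,[531+i,74+j,62])-proj(p,[531,74,62]))[0] for i,j in((1,0),(0,1))]).T
v=np.linalg.solve(J,d);print("tab moved",v,np.hypot(*v),np.degrees(np.arctan2(v[1],v[0])))
for q in(p,camera("top")):
  for t in("box_centre","cover_tab"):
    for k in spot_point(t,q)[:2]: print(t,k["confidence"],w(q,k["point"]))
E
```

```text
[520.38068211  76.63582702 256.88127671] [-3.14098813e+00 -1.43187093e-03 -3.28373862e-01] 78.79874181678554
154 [249.11688312 203.54545455] [243 196] [256 211]
tab moved [ 37.98062538 -12.80724993] 40.08183572507214 -18.63435426648782
box_centre 0.87 [524.40684148  80.7945223   36.38988902]
box_centre 0.71 [ 438.17249777 -185.93064102   14.47516304]
cover_tab 0.86 [ 429.31328804 -217.05984494   40.75704018]
cover_tab 0.52 [551.53581616  71.20512596  66.64004953]
box_centre 0.69 [ 431.07577163 -188.35987074   16.28556414]
box_centre 0.53 [514.35904298  78.22976128  36.51808289]
cover_tab 0.74 [ 429.66553114 -217.7775105    44.57997512]
cover_tab 0.48 [549.33323148  63.22119333  59.91229215]
```

View pics/s4.png

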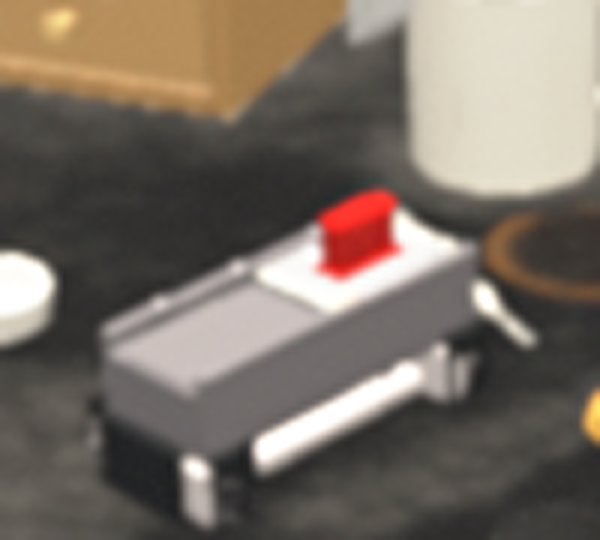

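The crop shows the cover shut: its far edge meets the box's +x end and the tab has moved 40 mm. It stopped against about 3 N. Next I'll go down around the box at its centre (519.3, 79.3).

Call:
send_rows --series '[[[-1,2.6,0],-0.1,-1],[[0,0,-20],0,-1],[[0,0,-25],0,-1],[[0,0,-25],0,-1],[[0,0,-25],0,-1],[[0,0,-20],0,-1],[[0,0,-14],0,-0.6],[[0,0,-10],0,-0.4],[[0,0,0],0,-0.25],[[0,0,0],0,-0.2],[[0,0,0],0,-0.2],[[0,0,0],0,-0.2]]' --squeeze 5

```text
clock: 11.15
eef_pos: [520.3, 78.9, 117.4]
eef_rot: [-3.141, -0.001, -0.331]
wrist_force: [0.4, 1.3, -0.1]
finger_gap: 56.8
finger_force: 0.0
```

Call:
send_rows --series '[[[0,0,0],0,-0.16],[[0,0,0],0,-0.16],[[0,0,0],0,-0.1],[[0,0,0],0,-0.05],[[0,0,0],0,-0.05],[[0,0,0],0,-0.05]]'

```text
clock: 11.75
eef_pos: [520.0, 79.1, 116.8]
eef_rot: [-3.141, -0.0, -0.331]
wrist_force: [-0.1, 2.5, 3.5]
finger_gap: 52.1
finger_force: 5.0
```

```bash
python3 f.py
```

```text
[-2.6000e-01  3.6200e+00  3.9700e+00  7.7000e-01  5.0000e-02  6.0000e-02
  5.0000e+00  5.2010e+01  5.2007e+02  7.9030e+01  1.1681e+02] 12.05
```

Call:
send_rows --series '[[[0.1,0.4,0],0,-0.17],[[0,0,0],0,-0.17],[[0,0,0],0,-0.05],[[0,0,0],0,-0.05],[[0,0,0],0,-0.05],[[0,0,0],0,-0.05]]'

```text
clock: 12.65
eef_pos: [519.9, 79.2, 116.4]
eef_rot: [3.141, 0.001, -0.331]
wrist_force: [0.6, 0.0, -4.2]
finger_gap: 52.0
finger_force: 5.0
```

```bash
python3 f.py
```

```text
[ 4.9000e-01 -3.9000e-01 -4.7100e+00  3.0000e-02  2.0000e-02 -3.0000e-02
  5.0000e+00  5.2060e+01  5.1992e+02  7.9300e+01  1.1642e+02] 12.95
```

Call:
send_rows --series '[[[0,0,0],0,0.2],[[0,0,0],0,0.2],[[0,0,0],0,0.2],[[0,0,1],0,0.2],[[0,0,2],0,0.2],[[0,0,3],0,0.2],[[0,0,4],0,0.2],[[0,0,4],0,0.2],[[0,0,4],0,0.2],[[0,0,2],0,0.2],[[0,0,0],0,0.2]]' --squeeze 40

```text
clock: 14.05
eef_pos: [520.2, 79.3, 137.1]
eef_rot: [-3.141, -0.001, -0.331]
wrist_force: [0.3, -0.8, -4.8]
finger_gap: 51.9
finger_force: 40.0
```

```bash
python3 f.py; python3 - <<'E'
from h import *
p=camera("scene");c=p["color"][135:255,180:300];cv2.imwrite("pics/s5.png",cv2.resize(c,None,fx=5,fy=5,interpolation=cv2.INTER_CUBIC))
E
```

```text
[ 1.0000e-02 -2.6000e-01 -4.6700e+00  5.0000e-02  2.0000e-02 -2.0000e-02
  3.9990e+01  5.1800e+01  5.2002e+02  7.9300e+01  1.3655e+02] 14.35
```

View pics/s5.png

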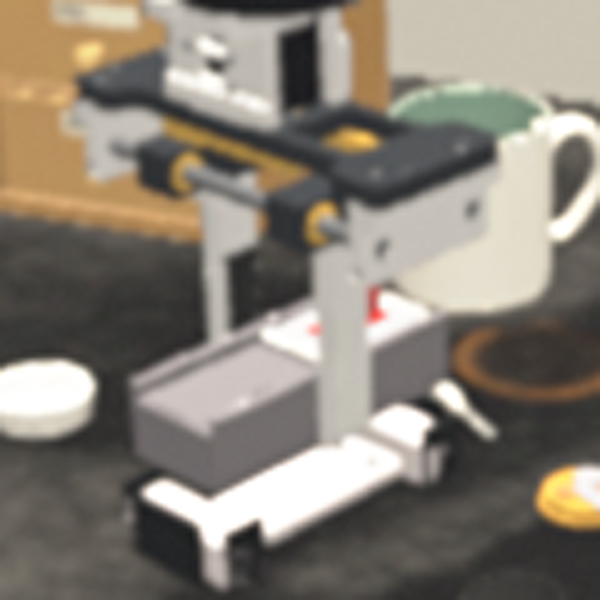

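The crop shows the box clear of the stand, level, with the cover shut. Lifting the rest of the way and holding.

Call:
send_rows --series '[[[0,0,3],0,0.2],[[0,0,6],0,0.2],[[0,0,9],0,0.2],[[0,0,11],0,0.2],[[0,0,12],0,0.2],[[0,0,12],0,0.2],[[0,0,11],0,0.2],[[0,0,9],0,0.2],[[0,0,6],0,0.2],[[0,0,3],0,0.2],[[0,0,0],0,0.2],[[0,0,0],0,0.2]]'

```text
clock: 15.6
eef_pos: [519.9, 79.3, 218.2]
eef_rot: [3.141, 0.001, -0.331]
wrist_force: [-0.3, 0.1, -4.7]
finger_gap: 51.7
finger_force: 40.0
```

Call:
send_rows --series '[[[0,0,0],0,0.2],[[0,0,0],0,0.2],[[0,0,0],0,0.2],[[0,0,0],0,0.2],[[0,0,0],0,0.2],[[0,0,0],0,0.2],[[0,0,0],0,0.2],[[0,0,0],0,0.2],[[0,0,0],0,0.2],[[0,0,0],0,0.2],[[0,0,0],0,0.2],[[0,0,0],0,0.2]]'

```text
clock: 16.8
eef_pos: [520.1, 79.3, 218.7]
eef_rot: [-3.142, -0.0, -0.331]
wrist_force: [-0.2, 0.2, -4.6]
finger_gap: 51.8
finger_force: 40.0
```

Call:
send_rows --series '[[[0,0,0],0,0.2],[[0,0,0],0,0.2],[[0,0,0],0,0.2],[[0,0,0],0,0.2],[[0,0,0],0,0.2],[[0,0,0],0,0.2],[[0,0,0],0,0.2],[[0,0,0],0,0.2],[[0,0,0],0,0.2],[[0,0,0],0,0.2],[[0,0,0],0,0.2],[[0,0,0],0,0.2]]'

```text
clock: 18.0
eef_pos: [520.1, 79.3, 218.6]
eef_rot: [-3.142, 0.0, -0.331]
wrist_force: [0.0, 0.9, -4.9]
finger_gap: 52.0
finger_force: 40.0
```

```bash
python3 f.py; python3 - <<'E'
from h import *
p=camera("scene");c=p["color"][105:255,170:310];cv2.imwrite("pics/s6.png",cv2.resize(c,None,fx=4,fy=4,interpolation=cv2.INTER_CUBIC))
E
```

```text
[ 2.2000e-01 -1.0000e-02 -4.7700e+00  8.0000e-02  3.0000e-02  0.0000e+00
  3.9990e+01  5.1900e+01  5.2007e+02  7.9290e+01  2.1865e+02] 18.3
```

View pics/s6.png

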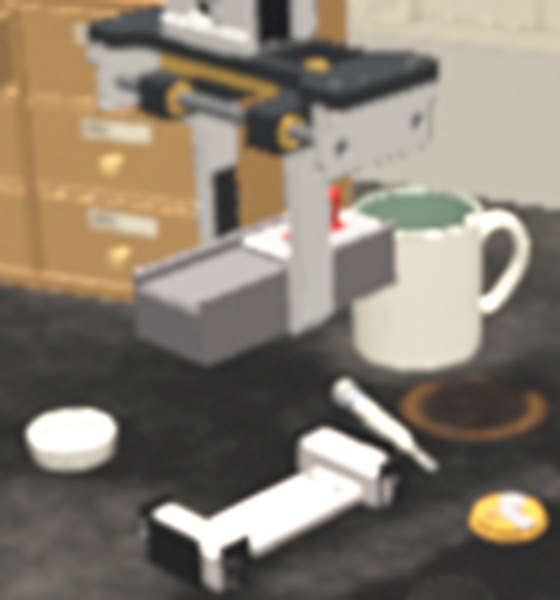

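The box is held steady and level about 10 cm above the stand, with the cover shut and the bystanders untouched.

```bash
python3 -c "
from cell import *
print(sign_off())"
```

```text
the job is handed in; nothing more can be done
None
```

The job is handed in: the cover is shut against its stop, and the grey box was held level and still about 10 cm above its stand for over 2 s and is still held there; the loupe, tin and screwdriver were not touched, and I did not see the movement again once the cover was shut.

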